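# Stamp the parcel tag with the mail-room press

### The arm

A 7-joint arm with a two-finger parallel gripper is mounted at the origin on the work surface. World frame = base frame: x ahead of the robot, y to its left, z up, the work surface at z = 0. Lengths are in mm, angles in degrees, forces in N, time in s.
With the tool pointing down it reaches from about 425 to 925 mm from the base axis. Payload 6.8 kg.
Tool frame: the origin (TCP) lies at the very end of the fingers, on their centre line; the grasp point (between the pads) lies 19 mm behind it; z points along the fingers, y is the line along which they close (so a half turn about z gives the same grasp; the last joint's range is limited). The gripper opens to 88 mm and grips with 3 to 60 N. Pads are 20 mm wide; open, the fingers measure 115 mm over their backs; the gripper's body (75 mm by 178 mm) begins 61 mm behind the grasp point.
Start: joints at [67.603, 27.33, 1.283, 89.118, -0.659, 63.558, -4.761], TCP at [188.365, -648.203, 198.964] pointing down, gripper open.
Joint ranges: [-169.35, 169.35], [-19.33, 120.38], [-80.79, 83.38], [13.8, 139.57], [-78.32, 258.32], [9.67, 109.79], [-169.56, 169.56]. Speed limits (degrees/s): [136.94, 136.94, 180, 180, 180, 180, 180].

### API

Orientations are given as a 3x3 rotation matrix whose columns are the frame's x, y, z axes.
In Python, from bench import arm, snapshot gives the robot as it stands.
- The arm moves only by the tool send_rows, never from a script. Its argument "rows" is a list of rows, each a list of 4 numbers: the shift along the tool's x, y, z as a fraction of full scale, then the turn about the tool's z as a fraction of full scale. A call has 1 to 8 rows; each row shifts and turns the commanded pose from where the row before left it, along the tool's axes as they then stand; what a row does not reach is not made up. Full scale, the value 1, is 25 mm for a shift and 0.1 rad for a turn. A row lasts 1/10 s, in which the tool goes at most 50 mm and 8.59 degrees, less where a joint would pass 70% of its speed; a pose out of reach is approached as far as the arm can. A call with a number of a shift or a turn outside -1 to 1 is refused whole. A call with a gripper value outside its range is refused whole. "hand" is the closure, from 0 (fully open) to 1 (shut), set as the call begins (left out, the last holds). The fingers move at their own pace and stop on an object; "grip_force" is the grip in N (left out, the last holds). Time passes only in rows, so rows that do not move let the fingers close. It gives the time, the measured TCP pose, the force, the opening and the grip force at its end, in the units of the state.
- arm.read_state(): the state, without advancing time (a new reading comes with each control period).
- snapshot(name): name is "scene" or "top" or "wrist"; returns a dict with "pixels" (384x512x3 uint8, blue, green, red), "K" (3x3 intrinsics, pixels), "R" (3x3) and "t" (3): a world point X has camera coordinates R X + t; the wrist camera has in their place "tool_from_camera" (4x4, takes a point from camera to tool coordinates, whose origin is the TCP and whose axes are the flange's). Camera axes: x right, y down, z forward; pixel columns grow to the right and rows downward; lengths in mm; the calibration is good to about 2 mm. A picture is of the moment at which its call begins: read the wrist's pose just before it. There is no depth.
- arm.job_done(): hands the job in; it is judged then, once.
The state is a dict: "clock": time; "joint_positions": joint angles; "qd": joint speeds; "effort": joint torques, N m; "tcp_pos": TCP position; "eef_rot": TCP orientation; "contact_force": force on the tool from outside, world axes, zero at the start; "torque": the same for the moment, N m; "grip_width": opening from 0.0 (shut) to 1.0 (fully open); "grasp_force": force on a finger pad.
Only numpy, scipy, OpenCV 4.12 (cv2) and the standard library are available. Lean on these libraries where they do the work, as an engineer would, in place of code of your own. Each camera call takes 0.05 s, during which the arm holds its last target. There are 200 camera calls.

### The job

Stamp the parcel tag lying in the date-stamp press: slide the press's safety catch all the way out to release it, then push the press handle all the way down and let it spring back up. Leave the catch released.

Things in the scene. Friction and masses are not known exactly. Their poses are not given: they have to be found in the camera images.
- catch (a joint): Safety catch of the press: travel of its sliding bolt in m. 0 to 0.004 = on: the bolt lies under the handle's arm and blocks it; clear of the arm from 0.024; 0.032 = fully released, at its end stop. It slides along the press's +y axis, away from the arm, takes about 2 N and stays where left. The press is fixed to the counter, turned up to 23 degrees either way from facing the robot.
- catch_knob (a point): Centre of the top of the catch's upright knob: dark steel, 16 x 16 mm, 40 mm tall, on the flat 14 mm wide bolt; top 0.169 m above the counter, free all round, near face 39 mm from the side of the handle's arm when on. Moves with the catch. Axes are the press's: x level, from handle pad towards hinge, parallel to a knob face; y the way the catch releases; z up.
- handle (a joint): Angle of the press handle in rad: 0 = up at rest (arm rises 18 degrees from hinge to pad), 0.32 = all the way down at its stop, arm level. Sprung: about 3 N at the pad to start, 8 N at the bottom; let go, it returns to 0. With the catch on it moves less than 0.12. The nearby grey hole punch has a similar black-ended handle but no catch or round stamp; it does not move.
- handle_pad (a point): Centre of the top of the black pad on the free end of the press's 22 mm wide steel arm; pad 60 mm along the arm, 45 wide, 14 thick. At rest 0.185 m above the counter, tilted 18 degrees, free end higher; fully down it is level at 0.132 m and 11 mm further along the press's -x. Hinge: 159 mm along +x from rest, 0.125 m up. Press axes at rest; they tip with the handle.

How it is judged:
By the outcome, as a careful person would: the job done as asked, in the order asked, and still so for the second after the job is handed in, with the robot touching nothing.
It also fails if it takes over 43 s, if anything falls off the work surface, if the arm or the gripper's body presses on something with over 40 N, if the wrist force passes 120 N, or if a joint passes its speed limit or range.

## Working session

There is one attempt and no reset: what is moved stays moved. The work goes in short steps, Python scripts to look and compute and a tool call to move; the robot and the scene stay as the last step left them, time stands still between calls to the robot, and variables do not carry over. Pictures are saved under pics/ and viewed, at most 10 in all, crops included, and the job is handed in when it is done.

Besides the shell and the picture viewer there is one more tool, called after ">>>" as name(argument=value, ...), one argument or row to a line, values as JSON. send_rows: Moves the arm, as the interface text tells. Shift numbers are shares of 25 mm and turn numbers shares of 0.1 rad, none past 1 either way. Its arguments: {"type":"object","properties":{"rows":{"type":"array"},"hand":{"type":"number"},"grip_force":{"type":"number"}},"required":["rows"]}

```bash
mkdir -p pics
python3 - <<'E'
from bench import arm, snapshot
import cv2,pickle
s=arm.read_state();print(s['clock'],s['tcp_pos'],s['eef_rot'])
d={}
for n in("scene","top"):
    d[n]=snapshot(n);cv2.imwrite(f'pics/{n}0.png',d[n]['pixels'])
    print(n,d[n]['K'],d[n]['R'],d[n]['t'])
pickle.dump(d,open('d.pkl','wb'))
E
```

```text
0.0 [ 188.19523758 -647.59759751  198.01935361] [[ 9.60271747e-01  2.79065939e-01 -6.11122005e-04]
 [ 2.79066575e-01 -9.60270389e-01  1.62058511e-03]
 [-1.34592260e-04 -1.72674582e-03 -9.99998500e-01]]
scene [[354.60422494   0.         253.3648561 ]
 [  0.         354.60422494 196.92385756]
 [  0.           0.           1.        ]] [[-0.41942966  0.90777943  0.00390689]
 [ 0.51190208  0.24006865 -0.82481714]
 [-0.74968995 -0.34395282 -0.56538609]] [ 225.37140539 -125.47116013 1368.31521989]
top [[438.04187848   0.         259.00356547]
 [  0.         438.04187848 191.5428374 ]
 [  0.           0.           1.        ]] [[ 0.02510027 -0.99968391 -0.0014327 ]
 [-0.9947288  -0.02483327 -0.09948827]
 [ 0.09942124  0.00392233 -0.9950377 ]] [ -24.69160692  549.92788689 1219.6197333 ]
```

View pics/scene0.png

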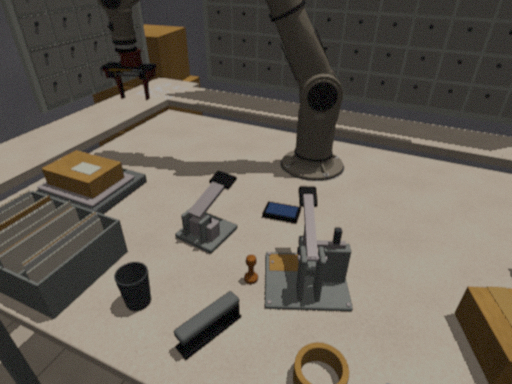

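View pics/top0.png

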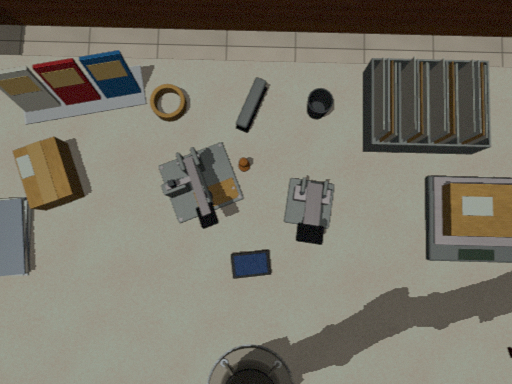

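The press is the device at about (200,185) in the top view and (310,260) in the scene view, with the tag and the catch knob. The hole punch is at (310,210) in the top view. I'll enlarge both crops.

Run:
```python
import cv2,pickle,numpy as np
d=pickle.load(open('d.pkl','rb'))
a=d['top']['pixels'][135:235,150:250];b=d['scene']['pixels'][180:315,260:360]
a=cv2.resize(a,(400,400),interpolation=cv2.INTER_CUBIC);b=cv2.resize(b,(400,540),interpolation=cv2.INTER_CUBIC)
c=np.zeros((540,800,3),np.uint8);c[:400,:400]=a;c[:,400:]=b
cv2.imwrite('pics/crop0.png',cv2.convertScaleAbs(c,alpha=1.5))
```

```text
(no output)
```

View pics/crop0.png

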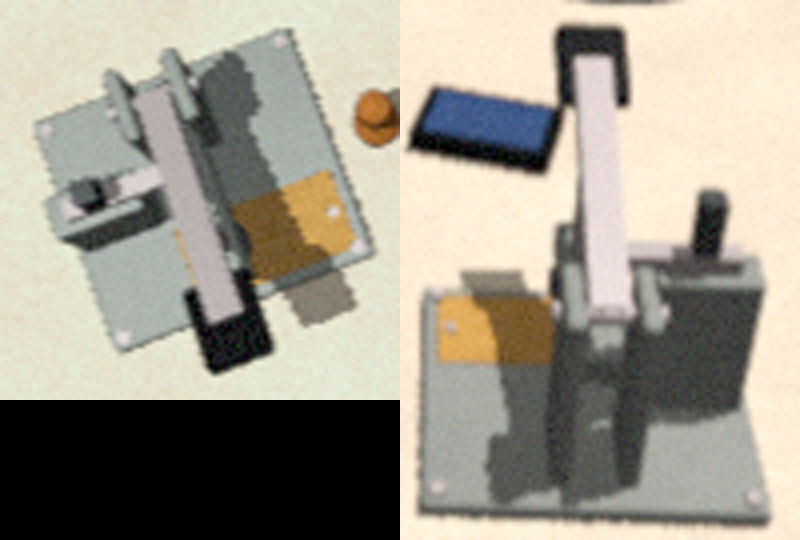

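```bash
cat > h.py <<'E'
import cv2,pickle,numpy as np
d=pickle.load(open('d.pkl','rb'))
def P(n): return d[n]['K']@np.c_[d[n]['R'],d[n]['t']]
def tri(a,b):
    X=cv2.triangulatePoints(P('top'),P('scene'),np.float64(a),np.float64(b))[:,0];return X[:3]/X[3]
def plane(n,uv,z):
    M=P(n);H=np.c_[M[:,:2],M[:,2]*z+M[:,3]];x=np.linalg.solve(H,[*uv,1]);return x[:2]/x[2]
def T(x,y):return (150+x/4,135+y/4)
def S(x,y):return (260+(x-400)/4,180+y/4)
def proj(n,X):
    p=P(n)@[*X,1];return p[:2]/p[2]
E
python3 - <<'E'
from h import *
print('knob',tri(T(83,191),S(712,195)),plane('top',T(83,191),169),plane('scene',S(712,195),169))
print('pad',tri(T(231,318),S(592,66)),plane('top',T(231,318),185),plane('scene',S(592,66),185))
c=[plane('top',T(*q),10) for q in((38,125),(285,30),(370,250),(122,350))]
print(c)
for i,j in((1,2),(0,3),(0,1),(3,2)):
    v=c[j]-c[i];print(np.degrees(np.arctan2(v[1],v[0])),np.linalg.norm(v))
for n in d: print(-d[n]['R'].T@d[n]['t'])
E
```

```text
knob [553.08863746 212.68518775 167.51510978] [552.98845762 212.09817614] [554.74363215 213.32029937]
pad [474.37747341 115.953356   177.27933971] [474.43275862 113.72311666] [484.6168636  120.62920977]
[array([618.70535769, 279.91739288]), array([693.22557005, 102.95960879]), array([533.67069235,  36.28040825]), array([457.3193819 , 211.92786084])]
-157.31957791344874 172.92736851522608
-157.15502549366158 175.12284159727858
-67.1631358994091 192.00864407725015
-66.50613861835669 191.52428099279865
[1184.5685728   296.17004678  669.25512557]
[ 426.3927641   -15.81103911 1268.24361692]
```

>>> send_rows(
  rows=[
    [0,0,-0.5,-1],
    [0,0,-0.5,-1],
    [0,0,-0.5,-1],
    [0,0,-0.5,-1],
    [0,0,-0.5,-1],
    [0,0,-0.5,-1],
    [0,0,-0.5,-1],
    [0,0,-0.5,-1],
  ],
  hand=0,
)

```text
clock: 0.9
tcp_pos: [188.2, -647.9, 298.9]
eef_rot: [[0.465, 0.885, -0.0], [0.885, -0.465, 0.001], [0.001, -0.001, -1.0]]
contact_force: [0.5, -0.8, 0.3]
grip_width: 0.998
grasp_force: 0.0
```

>>> send_rows(
  rows=[
    [0,0,0,-1],
    [0,0,0,-1],
    [0,0,0,-1],
    [0,0,0,-1],
    [0,0,0,-1],
    [0,0,0,-1],
    [0,0,0,-1],
    [0,0,0,-1],
  ],
)

```text
clock: 1.7
tcp_pos: [188.2, -647.9, 298.3]
eef_rot: [[-0.311, 0.95, -0.0], [0.95, 0.311, 0.001], [0.001, -0.0, -1.0]]
contact_force: [-0.7, -0.2, -0.4]
grip_width: 1.003
grasp_force: 0.0
```

>>> send_rows(
  rows=[
    [0,0,0,-0.86],
    [0,1,0,0],
    [0,1,0,0],
    [0,1,0,0],
    [0,1,0,0],
    [0,1,0,0],
    [0,1,0,0],
    [0,1,0,0],
  ],
)

```text
clock: 2.5
tcp_pos: [350.3, -579.7, 298.4]
eef_rot: [[-0.388, 0.922, -0.001], [0.922, 0.388, 0.001], [0.001, -0.0, -1.0]]
contact_force: [0.1, 0.5, -0.7]
grip_width: 1.002
grasp_force: 0.0
```

>>> send_rows(
  rows=[
    [0.5,1,0,0],
    [0.5,1,0,0],
    [0.5,1,0,0],
    [0.5,1,0,0],
    [0.5,1,0,0],
    [0.5,1,0,0],
    [0.5,1,0,0],
    [0.5,1,0,0],
  ],
)

```text
clock: 3.3
tcp_pos: [495.6, -409.7, 298.5]
eef_rot: [[-0.387, 0.922, -0.001], [0.922, 0.387, 0.0], [0.001, -0.001, -1.0]]
contact_force: [0.6, -0.5, 0.4]
grip_width: 1.0
grasp_force: 0.0
```

>>> send_rows(
  rows=[
    [1,0.5,0,0],
    [1,0.5,0,0],
    [1,0.5,0,0],
    [1,0.5,0,0],
    [1,0.5,0,0],
    [1,0.5,0,0],
    [1,0.5,0,0],
    [1,0.5,0,0],
  ],
)

```text
clock: 4.1
tcp_pos: [509.6, -186.4, 298.6]
eef_rot: [[-0.387, 0.922, -0.001], [0.922, 0.387, 0.0], [0.0, -0.001, -1.0]]
contact_force: [0.7, -0.7, 0.1]
grip_width: 1.001
grasp_force: 0.0
```

>>> send_rows(
  rows=[
    [1,0.5,0,0],
    [1,0.5,0,0],
    [1,0.5,0,0],
    [1,0.5,0,0],
    [1,0.5,0,0],
    [1,0.5,0,0],
    [1,0.5,0,0],
    [1,0.5,0,0],
  ],
)

```text
clock: 4.9
tcp_pos: [524.3, 36.5, 298.7]
eef_rot: [[-0.387, 0.922, -0.001], [0.922, 0.387, -0.0], [-0.0, -0.001, -1.0]]
contact_force: [0.6, -0.2, -0.1]
grip_width: 1.0
grasp_force: 0.0
```

Run:
```python
from bench import arm, snapshot
import pickle,cv2
s=arm.read_state();w=snapshot('wrist');print(s['clock'],s['tcp_pos'],w['K'],w['tool_from_camera'])
pickle.dump((s,w),open('w1.pkl','wb'));cv2.imwrite('pics/w1.png',cv2.resize(w['pixels'],(768,576)))
```

```text
4.9 [524.31232938  36.49442058 298.67570159] [[278.53732358   0.         256.74146281]
 [  0.         278.53732358 188.72606111]
 [  0.           0.           1.        ]] [[-1.71562434e-04 -9.67150624e-01 -2.54203938e-01  6.88499026e+01]
 [ 9.99999962e-01 -2.21177083e-04  1.66595083e-04 -1.21601914e+00]
 [-2.17346624e-04 -2.54203899e-01  9.67150624e-01 -1.86212315e+02]
 [ 0.00000000e+00  0.00000000e+00  0.00000000e+00  1.00000000e+00]]
```

View pics/w1.png

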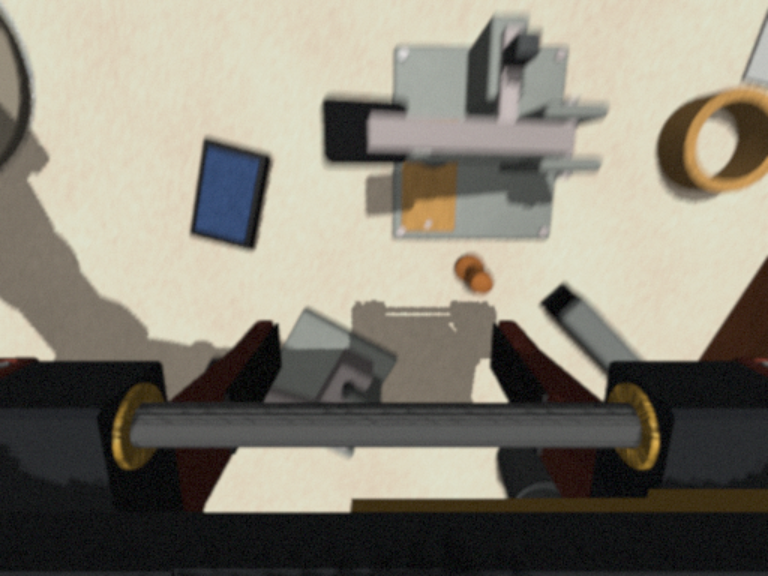

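The wrist view is lined up with the press. The knob top is near (528,46) and the pad spans about (323–406, 98–160). I'll turn these into positions and compare them with the first estimates.

```bash
cat >> h.py <<'E'
def wplane(s,w,uv,z):
    A=w['tool_from_camera'];R=np.array(s['eef_rot']);o=R@A[:3,3]+s['tcp_pos']
    v=R@A[:3,:3]@np.linalg.solve(w['K'],[*uv,1]);return (o+v*(z-o[2])/v[2])[:2]
def ray(s,w,uv):
    A=w['tool_from_camera'];R=np.array(s['eef_rot']);return R@A[:3,3]+s['tcp_pos'],R@A[:3,:3]@np.linalg.solve(w['K'],[*uv,1])
E
python3 - <<'E'
from h import *
s,w=pickle.load(open('w1.pkl','rb'))
f=lambda x,y:((x+.5)/1.5-.5,(y+.5)/1.5-.5)
print('knob',wplane(s,w,f(529,45),169),'pad',wplane(s,w,f(363,130),185))
c=[wplane(s,w,f(*q),10) for q in((397,47),(566,46),(550,239),(393,239))]
for i,j in((0,1),(3,2)):
    v=c[j]-c[i];print(np.degrees(np.arctan2(v[1],v[0])),np.linalg.norm(v))
E
```

```text
knob [553.81781379 215.18806252] pad [471.53286002 119.89880642]
23.07887286327888 172.77450458604042
22.783320804346946 179.47428900413183
```

>>> send_rows(
  rows=[
    [0.757,0.477,0,0],
    [0.757,0.477,0,0],
    [0.757,0.477,0,0],
    [0.757,0.477,0,0],
    [0.757,0.477,0,0],
    [0.757,0.477,0,0],
    [0.757,0.477,0,0],
    [0.757,0.477,0,0],
  ],
)

```text
clock: 5.75
tcp_pos: [553.9, 212.6, 298.5]
eef_rot: [[-0.387, 0.922, -0.001], [0.922, 0.387, -0.0], [-0.0, -0.001, -1.0]]
contact_force: [1.8, -0.6, 0.5]
grip_width: 0.999
grasp_force: 0.0
```

>>> send_rows(
  rows=[
    [0,0,0.7,0],
    [0,0,0.7,0],
    [0,0,0.7,0],
    [0,0,0.7,0],
    [0,0,0.7,0],
    [0,0,0,0],
  ],
)

```text
clock: 6.35
tcp_pos: [552.4, 210.7, 208.8]
eef_rot: [[-0.387, 0.922, -0.005], [0.922, 0.387, -0.002], [-0.0, -0.005, -1.0]]
contact_force: [0.9, -0.0, -0.1]
grip_width: 1.002
grasp_force: 0.0
```

Run:
```python
from bench import arm, snapshot
import pickle,cv2
s=arm.read_state();w=snapshot('wrist');print(s['clock'],s['tcp_pos'])
pickle.dump((s,w),open('w2.pkl','wb'));cv2.imwrite('pics/w2.png',cv2.resize(w['pixels'],(768,576)))
```

```text
6.35 [552.39022504 210.7453883  208.75317272]
```

View pics/w2.png

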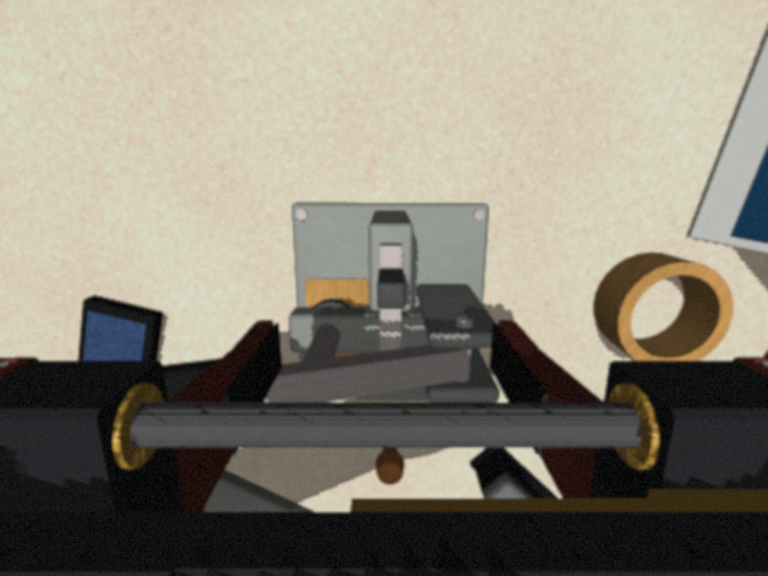

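Run:
```python
from h import *
s1,w1=pickle.load(open('w1.pkl','rb'));s,w=pickle.load(open('w2.pkl','rb'))
f=lambda x,y:((x+.5)/1.5-.5,(y+.5)/1.5-.5)
k=wplane(s,w,f(391.5,295),169);R=np.array(s['eef_rot'])
print('knob',k,(R.T@np.r_[k-s['tcp_pos'][:2],0]))
o1,v1=ray(s1,w1,f(529,45));o2,v2=ray(s,w,f(391.5,295))
x=np.linalg.lstsq(np.c_[v1,-v2],o2-o1,rcond=None)[0];print(o1+x[0]*v1,o2+x[1]*v2)
print([np.array(R.T@(np.r_[wplane(s,w,f(*q),169),169]-s['tcp_pos']))[:2].round(1) for q in((379,282),(403,308))])
```

```text
knob [553.26944683 214.00603736] [ 2.66521909  2.07396993 -0.01091669]
[553.46325681 214.47121132 170.95825858] [553.03616255 214.51037552 170.89526672]
[array([10.2, -4.7]), array([-5. ,  8.8])]
```

>>> send_rows(
  rows=[
    [0.05,0.04,0.72,0],
    [0,0,0.72,0],
    [0,0,0.72,0],
    [0,0,0.72,0],
    [0,0,0,0],
    [0,0,0,0],
  ],
)

```text
clock: 7.0
tcp_pos: [554.8, 213.9, 140.5]
eef_rot: [[-0.388, 0.922, 0.001], [0.922, 0.388, 0.0], [0.0, 0.001, -1.0]]
contact_force: [-0.1, -0.5, 0.0]
grip_width: 1.002
grasp_force: 0.0
```

>>> send_rows(
  rows=[
    [0,0,0,0],
    [0,0,0,0],
    [0,0,0,0],
    [0,0,0,0],
    [0,0,0,0],
    [0,0,0,0],
    [0,0,0,0],
    [0,0,0,0],
  ],
  hand=1,
  grip_force=12,
)

```text
clock: 7.8
tcp_pos: [554.3, 213.6, 139.4]
eef_rot: [[-0.388, 0.922, -0.0], [0.922, 0.388, -0.0], [-0.0, -0.0, -1.0]]
contact_force: [-0.0, 0.3, -0.3]
grip_width: 0.312
grasp_force: 0.0
```

>>> send_rows(
  rows=[
    [0,0,0,0],
    [0,0,0,0],
    [0,0,0,0],
    [0,0,0,0],
    [0,0,0,0],
  ],
)

```text
clock: 8.3
tcp_pos: [554.3, 213.6, 139.4]
eef_rot: [[-0.388, 0.922, -0.0], [0.922, 0.388, -0.0], [-0.0, -0.0, -1.0]]
contact_force: [-0.5, 0.4, 0.8]
grip_width: 0.175
grasp_force: 12.0
```

>>> send_rows(
  rows=[
    [0.16,0,0,0],
    [0.16,0,0,0],
    [0.16,0,0,0],
    [0.16,0,0,0],
    [0.16,0,0,0],
    [0.16,0,0,0],
    [0.16,0,0,0],
    [0,0,0,0],
  ],
)

```text
clock: 9.1
tcp_pos: [543.0, 240.6, 139.5]
eef_rot: [[-0.389, 0.921, -0.0], [0.921, 0.389, 0.001], [0.001, 0.0, -1.0]]
contact_force: [-1.2, 1.4, -1.2]
grip_width: 0.182
grasp_force: 12.0
```

>>> send_rows(
  rows=[
    [0.08,0,0,0],
    [0.08,0,0,0],
    [0.08,0,0,0],
    [0,0,0,0],
    [0,0,0,0],
  ],
)

```text
clock: 9.6
tcp_pos: [542.2, 242.5, 139.3]
eef_rot: [[-0.386, 0.923, 0.001], [0.923, 0.386, -0.003], [-0.003, -0.001, -1.0]]
contact_force: [1.7, -5.9, -0.0]
grip_width: 0.179
grasp_force: 12.0
```

>>> send_rows(
  rows=[
    [0.12,0,0,0],
    [0,0,0,0],
    [0,0,0,0],
  ],
)

```text
clock: 9.9
tcp_pos: [542.1, 242.7, 139.2]
eef_rot: [[-0.384, 0.923, 0.002], [0.923, 0.384, -0.006], [-0.007, -0.001, -1.0]]
contact_force: [2.7, -11.7, 2.0]
grip_width: 0.176
grasp_force: 12.0
```

>>> send_rows(
  rows=[
    [-0.18,0,0,0],
    [0,0,0,0],
    [0,0,0,0],
  ],
)

```text
clock: 10.2
tcp_pos: [542.1, 242.6, 139.3]
eef_rot: [[-0.387, 0.922, 0.0], [0.922, 0.387, -0.001], [-0.001, -0.0, -1.0]]
contact_force: [2.0, -5.2, 0.5]
grip_width: 0.177
grasp_force: 12.0
```

>>> send_rows(
  rows=[
    [0,0,0,0],
    [0,0,0,0],
    [0,0,0,0],
    [0,0,0,0],
    [0,0,0,0],
  ],
  hand=0.3,
)

```text
clock: 10.7
tcp_pos: [541.6, 244.0, 139.5]
eef_rot: [[-0.388, 0.922, -0.0], [0.922, 0.388, 0.0], [0.0, 0.0, -1.0]]
contact_force: [-0.2, 0.6, -0.7]
grip_width: 0.595
grasp_force: 0.0
```

>>> send_rows(
  rows=[
    [0,0,-0.5,0],
    [0,0,-1,0],
    [0,0,-1,0],
    [0,0,-1,0],
    [0,0,-1,0],
    [0,0,-1,0],
    [0,0,0,0],
    [0,0,0,0],
  ],
)

```text
clock: 11.5
tcp_pos: [541.9, 243.8, 277.8]
eef_rot: [[-0.388, 0.922, 0.001], [0.922, 0.388, 0.0], [-0.0, 0.001, -1.0]]
contact_force: [0.4, 0.5, -0.9]
grip_width: 0.694
grasp_force: 0.0
```

Run:
```python
from bench import arm, snapshot
import pickle,cv2
s=arm.read_state();w=snapshot('wrist');print(s['clock'],s['tcp_pos'])
pickle.dump((s,w),open('w3.pkl','wb'));cv2.imwrite('pics/w3.png',cv2.resize(w['pixels'],(768,576)))
```

```text
11.5 [541.8739002  243.79983816 277.77170237]
```

View pics/w3.png

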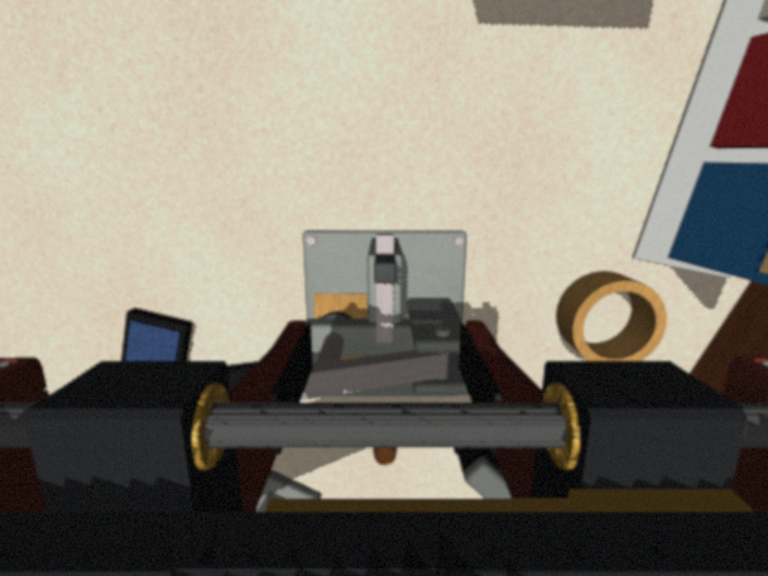

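>>> send_rows(
  rows=[
    [-0.6,-0.78,0,0],
    [-0.6,-0.78,0,0],
    [-0.6,-0.78,0,0],
    [-0.6,-0.78,0,0],
    [-0.6,-0.78,0,0],
    [-0.6,-0.78,0,0],
    [0,0,0,0],
    [0,0,0,0],
  ],
  hand=1,
)

```text
clock: 12.35
tcp_pos: [468.4, 115.0, 276.4]
eef_rot: [[-0.387, 0.922, -0.001], [0.922, 0.387, -0.0], [0.0, -0.001, -1.0]]
contact_force: [0.0, 0.8, -0.2]
grip_width: 0.027
grasp_force: 0.0
```

>>> send_rows(
  rows=[
    [0,0,0.8,0],
    [0,0,0.8,0],
    [0,0,0.8,0],
    [0,0,0.6,0],
    [0,0,0,0],
    [0,0,0,0],
  ],
)

```text
clock: 12.95
tcp_pos: [468.9, 116.4, 201.9]
eef_rot: [[-0.389, 0.921, -0.001], [0.921, 0.389, 0.001], [0.001, -0.0, -1.0]]
contact_force: [-0.3, -0.4, 1.2]
grip_width: 0.01
grasp_force: 0.0
```

Run:
```python
from bench import arm, snapshot
import cv2,numpy as np
s=arm.read_state();print(s['clock'],s['tcp_pos'],s['grip_width'])
a=snapshot('top')['pixels'][125:245,130:270];b=snapshot('scene')['pixels'][150:315,240:380]
c=np.zeros((480,800,3),np.uint8);c[:343,:400]=cv2.resize(a,(400,343),interpolation=2);c[:471,400:]=cv2.resize(b,(400,471),interpolation=2)
cv2.imwrite('pics/c4.png',cv2.convertScaleAbs(c,alpha=1.5))
```

```text
12.95 [468.87264322 116.35804757 201.93430341] 0.01046410730384102
```

View pics/c4.png

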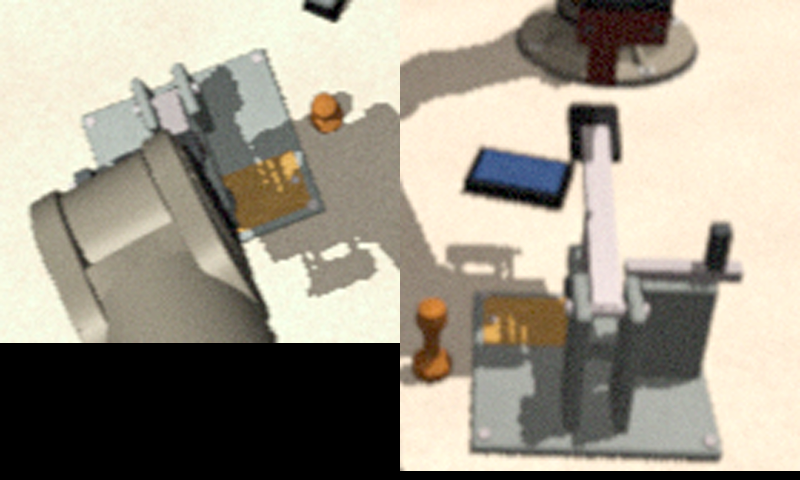

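The closed fingers are above the pad (crop 593,115), and the bolt is fully out with the knob at (718,245). Next I press the handle down.

>>> send_rows(
  rows=[
    [0,0,0.3,0],
    [0,0,0.3,0],
    [0,0,0.3,0],
    [0,0,0.3,0],
    [0,0,0.3,0],
    [0,0,0,0],
  ],
)

```text
clock: 13.65
tcp_pos: [468.6, 115.2, 163.6]
eef_rot: [[-0.388, 0.922, -0.001], [0.922, 0.388, 0.0], [0.0, -0.001, -1.0]]
contact_force: [-0.1, -1.1, 2.4]
grip_width: 0.003
grasp_force: 1.1
```

>>> send_rows(
  rows=[
    [0,0,0.3,0],
    [0,0,0.3,0],
    [0,0,0.3,0],
    [0,0,0.3,0],
    [0,0,0,0],
    [0,0,0,0],
  ],
)

```text
clock: 14.25
tcp_pos: [468.2, 115.0, 134.1]
eef_rot: [[-0.388, 0.922, -0.001], [0.922, 0.388, -0.001], [-0.0, -0.002, -1.0]]
contact_force: [-2.6, -1.2, 6.8]
grip_width: 0.005
grasp_force: 2.9
```

>>> send_rows(
  rows=[
    [0,0,0.1,0],
    [0,0,0.1,0],
    [0,0,0,0],
    [0,0,0,0],
  ],
)

```text
clock: 14.65
tcp_pos: [468.0, 115.0, 129.3]
eef_rot: [[-0.388, 0.922, -0.002], [0.922, 0.388, -0.001], [-0.0, -0.002, -1.0]]
contact_force: [-3.3, -2.2, 6.8]
grip_width: 0.008
grasp_force: 3.4
```

>>> send_rows(
  rows=[
    [0,0,0.1,0],
    [0,0,0,0],
    [0,0,0,0],
  ],
)

```text
clock: 14.95
tcp_pos: [467.7, 114.9, 126.7]
eef_rot: [[-0.388, 0.922, -0.002], [0.922, 0.388, -0.001], [-0.0, -0.002, -1.0]]
contact_force: [-4.6, -1.8, 6.9]
grip_width: 0.008
grasp_force: 4.1
```

Run:
```python
from bench import arm, snapshot
import cv2,numpy as np,pickle
s=arm.read_state();print(s['tcp_pos'],s['contact_force'],s['torque'])
w=snapshot('wrist');sc=snapshot('scene');pickle.dump((s,w,sc),open('w5.pkl','wb'))
c=np.zeros((480,800,3),np.uint8);c[:300,:400]=cv2.resize(w['pixels'],(400,300));c[:471,400:]=cv2.resize(sc['pixels'][150:315,240:380],(400,471),interpolation=2)
cv2.imwrite('pics/c5.png',cv2.convertScaleAbs(c,alpha=1.7))
```

```text
[467.72660886 114.87428148 126.73466645] [-4.5580831  -1.75891546  6.89777593] [-0.41683615  0.92874548  0.03042461]
```

View pics/c5.png

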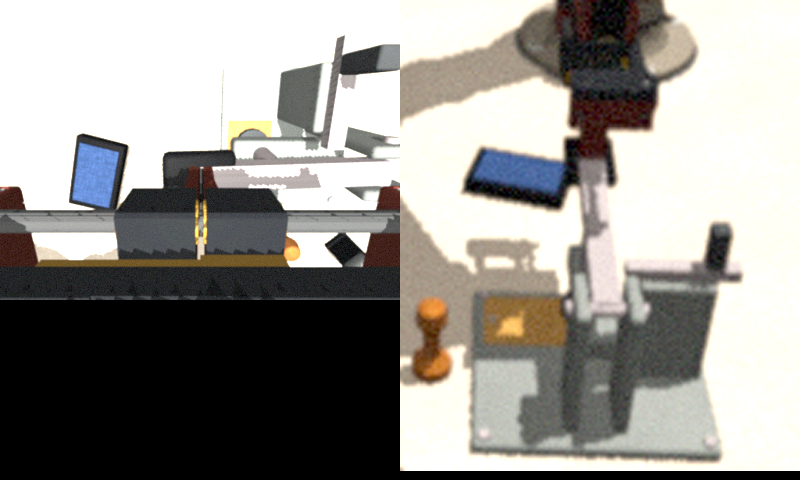

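The fingers sit on the pad and the handle is near the bottom. I'll keep pushing until the stop gives a clear rise in force.

>>> send_rows(
  rows=[
    [0,0,0.12,0],
    [0,0,0,0],
    [0,0,0,0],
  ],
)

```text
clock: 15.35
tcp_pos: [468.0, 115.0, 123.8]
eef_rot: [[-0.388, 0.922, -0.002], [0.922, 0.387, -0.001], [-0.0, -0.002, -1.0]]
contact_force: [-3.5, -1.9, 6.5]
grip_width: 0.003
grasp_force: 3.3
```

>>> send_rows(
  rows=[
    [0,0,0.12,0],
    [0,0,0,0],
    [0,0,0,0],
  ],
)

```text
clock: 15.65
tcp_pos: [467.9, 115.0, 120.8]
eef_rot: [[-0.388, 0.922, -0.002], [0.922, 0.388, -0.001], [-0.0, -0.002, -1.0]]
contact_force: [-3.6, -1.7, 6.9]
grip_width: 0.008
grasp_force: 3.5
```

Each step lowers the tool 3 mm at a constant force, and it is now below the stated bottom height. I'll overlay the predicted pad at several handle angles, plus the finger, on fresh images.

Run:
```python
from bench import arm, snapshot
from h import *
s=arm.read_state();w=snapshot('wrist');sc=snapshot('scene')
e1=np.array([.922,.388,0]);e2=np.array([-.388,.922,0]);z=np.array([0,0,1.])
hp=e1*(482+159)+e2*-75.4+z*125
R=np.array(s['eef_rot']);t=np.array(s['tcp_pos']);A=w['tool_from_camera']
def ps(X):p=sc['K']@(sc['R']@X+sc['t']);return p[:2]/p[2]
def pw(X):
    p=A[:3,:3].T@(R.T@(X-t)-A[:3,3]);p=w['K']@p;return p[:2]/p[2]
def pad(th):
    a=np.radians(18)
    # rest: local coords rel hinge
    out=[]
    for l,wd in((-30,-22.5),(-30,22.5),(30,22.5),(30,-22.5)):
        x=-159-l*0 + l*np.cos(a); h=60-l*np.sin(a)
        c,n=np.cos(th),np.sin(th)
        x2=x*c-h*n;h2=x*n+h*c
        out.append(hp+e1*x2+e2*wd+z*h2)
    return out
fing=[t+R@[a,b,0] for a,b in((-10,-13.5),(-10,13.5),(10,13.5),(10,-13.5))]
def draw(img,f,x0,y0,k,W,H):
    im=cv2.convertScaleAbs(cv2.resize(img[y0:y0+H,x0:x0+W],None,fx=k,fy=k,interpolation=2),alpha=1.8)
    for th,c in((0,(0,255,0)),(.2,(255,0,255)),(.32,(0,0,255))):
        cv2.polylines(im,[np.int32([(f(X)-[x0,y0]+.5)*k for X in pad(th)])],True,c,1)
    cv2.polylines(im,[np.int32([(f(X)-[x0,y0]+.5)*k for X in fing])],True,(255,255,0),1)
    return im
a=draw(w['pixels'],pw,180,170,4,100,100);b=draw(sc['pixels'],ps,270,170,5,80,100)
print([x.round() for x in pad(.32)])
c=np.zeros((500,800,3),np.uint8);c[:400,:400]=a;c[:,400:]=b;cv2.imwrite('pics/c6.png',c)
```

```text
[array([445.,  81., 132.]), array([427., 122., 132.]), array([483., 146., 132.]), array([500., 104., 132.])]
```

View pics/c6.png

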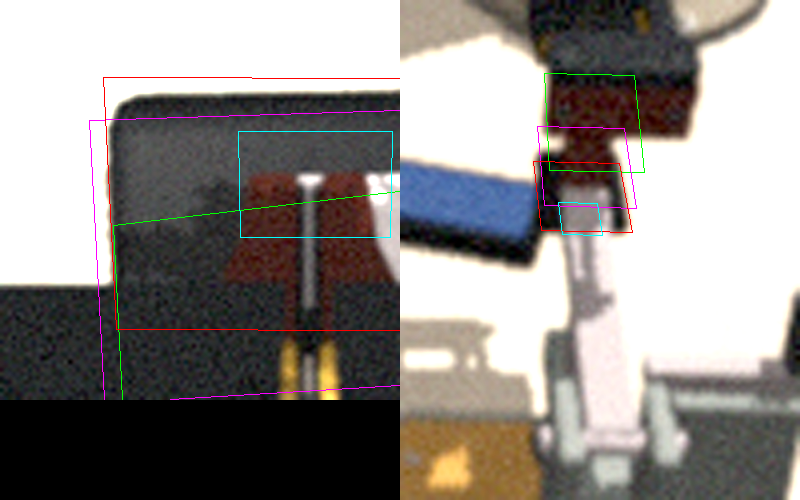

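The wrist view shows the visible fingertips ending about 20 mm short of the nominal TCP. That fits contact starting at about z = 163. So the handle isn't at its stop yet, and I keep going while watching the force.

>>> send_rows(
  rows=[
    [0,0,0.16,0],
    [0,0,0.16,0],
    [0,0,0,0],
    [0,0,0,0],
  ],
)

```text
clock: 16.15
tcp_pos: [467.7, 114.9, 112.8]
eef_rot: [[-0.388, 0.922, -0.002], [0.922, 0.388, -0.001], [-0.0, -0.002, -1.0]]
contact_force: [-4.9, -1.4, 7.0]
grip_width: 0.005
grasp_force: 3.8
```

>>> send_rows(
  rows=[
    [0,0,0.12,0],
    [0,0,0,0],
    [0,0,0,0],
  ],
)

```text
clock: 16.45
tcp_pos: [467.8, 114.9, 109.9]
eef_rot: [[-0.388, 0.922, -0.002], [0.922, 0.388, -0.001], [-0.0, -0.002, -1.0]]
contact_force: [-5.1, -2.1, 7.5]
grip_width: 0.003
grasp_force: 4.0
```

>>> send_rows(
  rows=[
    [0,0,0.12,0],
    [0,0,0,0],
    [0,0,0,0],
  ],
)

```text
clock: 16.75
tcp_pos: [468.0, 114.9, 109.2]
eef_rot: [[-0.387, 0.922, -0.001], [0.922, 0.387, -0.003], [-0.002, -0.002, -1.0]]
contact_force: [-12.9, -3.5, 34.7]
grip_width: 0.005
grasp_force: 17.3
```

>>> send_rows(
  rows=[
    [0,0,0.12,0],
    [0,0,0,0],
    [0,0,0,0],
  ],
)

```text
clock: 17.05
tcp_pos: [468.1, 114.9, 108.7]
eef_rot: [[-0.387, 0.922, -0.0], [0.922, 0.387, -0.005], [-0.005, -0.002, -1.0]]
contact_force: [-23.2, -9.5, 64.2]
grip_width: 0.005
grasp_force: 32.4
```

The force jumped at z = 109, so the handle is on its stop. Now I raise the tool so the handle springs back.

>>> send_rows(
  rows=[
    [0,0,-0.3,0],
    [0,0,-0.3,0],
    [0,0,-0.4,0],
    [0,0,-0.4,0],
    [0,0,-0.4,0],
    [0,0,-0.4,0],
    [0,0,-0.5,0],
    [0,0,-0.5,0],
  ],
)

```text
clock: 17.85
tcp_pos: [467.4, 114.7, 184.1]
eef_rot: [[-0.388, 0.922, -0.003], [0.922, 0.388, -0.001], [0.0, -0.003, -1.0]]
contact_force: [0.6, -0.5, -0.5]
grip_width: 0.004
grasp_force: 0.0
```

>>> send_rows(
  rows=[
    [0,0,-0.8,0],
    [0,0,-0.8,0],
    [0,0,-0.8,0],
    [0,0,-0.8,0],
    [0,0,-0.8,0],
    [0,0,0,0],
    [0,0,0,0],
  ],
)

```text
clock: 18.55
tcp_pos: [468.2, 115.0, 283.6]
eef_rot: [[-0.387, 0.922, -0.001], [0.922, 0.387, -0.001], [-0.0, -0.001, -1.0]]
contact_force: [-0.3, 0.3, 0.2]
grip_width: 0.007
grasp_force: 0.0
```

>>> send_rows(
  rows=[
    [0,-1,0,0],
    [0,-1,0,0],
    [0,-1,0,0],
    [0,0,0,0],
    [0,0,0,0],
    [0,0,0,0],
  ],
)

```text
clock: 19.15
tcp_pos: [400.0, 86.4, 283.5]
eef_rot: [[-0.388, 0.922, -0.001], [0.922, 0.388, 0.0], [0.001, -0.001, -1.0]]
contact_force: [0.5, -0.4, 0.6]
grip_width: 0.006
grasp_force: 0.0
```

Run:
```python
from bench import arm, snapshot
import cv2,numpy as np
s=arm.read_state();print(s['clock'],s['tcp_pos'],s['contact_force'])
a=snapshot('top')['pixels'][125:245,130:270];b=snapshot('scene')['pixels'][150:315,240:380]
c=np.zeros((480,800,3),np.uint8);c[:343,:400]=cv2.resize(a,(400,343),interpolation=2);c[:471,400:]=cv2.resize(b,(400,471),interpolation=2)
cv2.imwrite('pics/c7.png',cv2.convertScaleAbs(c,alpha=1.5))
```

```text
19.15 [399.96950048  86.42127783 283.53351704] [ 0.47115772 -0.43458109  0.58295073]
```

View pics/c7.png

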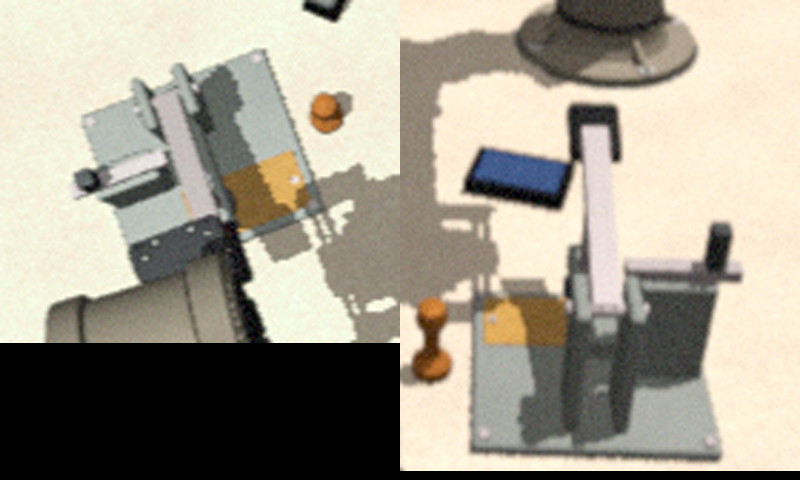

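The handle is back up with the pad at (593,130), the catch is still fully out with the knob at (718,245), and the robot is clear of the press.

```bash
python3 -c "
from bench import arm
print(arm.job_done())"
```

```text
the job is handed in; nothing more can be done
None
```

I slid the catch out to its end stop, pushed the handle down to its stop and let it spring back up, left the catch released, and handed the job in at about 19 s; no verdict came back, and I did not check the stamp mark on the tag.

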